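# Change over the switched outlets of a desk power bar

## Task

On the desk power bar, switch off the outlet that the white phone charger is plugged into and switch on the outlet that the blue battery charger is plugged into, in either order, pressing each red rocker fully over with a light touch of the fingertips. Leave the other two switches as they are and every plug in its outlet, do not disturb the bulb sample or the caliper on the desk, and withdraw your hand clear of everything.

Things in the scene. Friction and masses are not known exactly. Their poses are not given: they have to be found in the camera images.
- power_bar: aluminium power bar screwed to the desk, 100 mm across (x), 250 mm long (y), 44 mm high to the black faces of its four outlet modules, end caps 46 mm. Origin on the desk under its middle, x from the row of red rockers to the row of outlets. The modules stand side by side at 56 mm pitch, their order changing; each rocker works the outlet directly beside it across the bar
- white_charger: small white phone charger, 28 x 36 mm and 34 mm high, plugged loosely from above by two 16 mm pins into its outlet; origin on the outlet's face (44 mm above the desk) midway between the pins. Its near side is 43 mm from the middle of its rocker
- battery_charger: blue plug-in battery charger, 60 mm (along the bar's x) x 46 mm and 30 mm high, with two green and copper round cells lying in its top, plugged loosely from above into its outlet; origin on the outlet's face midway between the pins, 15 mm from its end nearest the rockers
- grey_repeater: grey plug-in wireless repeater, 30 x 48 mm and 30 mm high with three tiny green lamps, plugged loosely into its outlet; origin on the outlet's face midway between the pins
- switch_white (a point): centre (pivot) of the red rocker of the outlet that the white phone charger is plugged into, 47.5 mm above the desk, 3.5 mm above the black face. x axis: towards its own outlet, whose centre is 54 mm away; y: pivot axis. Rocker 26 mm (x) by 20 mm (y), a shallow V: the half towards the outlet is ON, the half away from it, with a white dot, is OFF. Starts ON
- switch_battery (a point): centre (pivot) of the red rocker of the outlet that the blue battery charger is plugged into, 47.5 mm above the desk, 3.5 mm above the black face. x axis: towards its own outlet, whose centre is 54 mm away; y: pivot axis. Rocker 26 mm (x) by 20 mm (y), a shallow V: the half towards the outlet is ON, the half away from it, with a white dot, is OFF. Starts OFF
- switch_repeater (a point): centre (pivot) of the red rocker of the outlet that the grey repeater is plugged into, 47.5 mm above the desk, 3.5 mm above the black face. x axis: towards its own outlet, whose centre is 54 mm away; y: pivot axis. Rocker 26 mm (x) by 20 mm (y), a shallow V: the half towards the outlet is ON, the half away from it, with a white dot, is OFF. Starts ON, must stay so
- switch_empty (a point): centre (pivot) of the red rocker of the outlet with nothing plugged in, 47.5 mm above the desk, 3.5 mm above the black face. x axis: towards its own outlet, whose centre is 54 mm away; y: pivot axis. Rocker 26 mm (x) by 20 mm (y), a shallow V: the half towards the outlet is ON, the half away from it, with a white dot, is OFF. Starts OFF, must stay so
- rocker_white (a joint): angle of the rocker of the white phone charger's outlet: +0.18 = fully ON (half next to the outlet down), -0.18 = fully OFF (white-dot half down). Stops at both ends, stays where left. The pressed half lies level at the switch point's height; the raised half's outer end stands 4.6 mm higher, and about 3 N there moves it
- rocker_battery (a joint): angle of the rocker of the blue battery charger's outlet: +0.18 = fully ON (half next to the outlet down), -0.18 = fully OFF (white-dot half down). Stops at both ends, stays where left. The pressed half lies level at the switch point's height; the raised half's outer end stands 4.6 mm higher, and about 3 N there moves it
- rocker_repeater (a joint): angle of the rocker of the grey repeater's outlet: +0.18 = fully ON (half next to the outlet down), -0.18 = fully OFF (white-dot half down). Stops at both ends, stays where left. The pressed half lies level at the switch point's height; the raised half's outer end stands 4.6 mm higher, and about 3 N there moves it
- rocker_empty (a joint): angle of the rocker of the empty outlet: +0.18 = fully ON (half next to the outlet down), -0.18 = fully OFF (white-dot half down). Stops at both ends, stays where left. The pressed half lies level at the switch point's height; the raised half's outer end stands 4.6 mm higher, and about 3 N there moves it
- led_bulb: LED headlight bulb sample standing loose on the desk on the rocker side of the bar: black finned foot 34 mm across, brass collar 42 mm across, flat metal stem, 89 mm high; origin at the centre of its underside
- caliper: digital caliper lying loose on the desk on the outlet side of the bar, 235 mm long (y), 75 mm over its jaws, 12 mm high; origin under the middle of its beam
- outlet_white: the black outlet module (of the white phone charger), 94 x 55 mm and 20 mm high; origin under its middle, 24 mm above the desk, axes as the bar's; rocker centre at x -29 mm, outlet centre at x +25 mm
- outlet_battery: the black outlet module (of the blue battery charger), 94 x 55 mm and 20 mm high; origin under its middle, 24 mm above the desk, axes as the bar's; rocker centre at x -29 mm, outlet centre at x +25 mm
- outlet_repeater: the black outlet module (of the grey repeater), 94 x 55 mm and 20 mm high; origin under its middle, 24 mm above the desk, axes as the bar's; rocker centre at x -29 mm, outlet centre at x +25 mm
- outlet_empty: the black outlet module (with nothing plugged in), 94 x 55 mm and 20 mm high; origin under its middle, 24 mm above the desk, axes as the bar's; rocker centre at x -29 mm, outlet centre at x +25 mm
Mind the look-alikes: they are no part of the job. Leave any yellow look-alike of the grey_repeater alone.

How it is judged:
By the outcome, as a careful person would: the job done as asked, in the order asked, and still so for the second after the job is handed in, with the robot touching nothing.
It also fails if it takes over 38 s, if anything falls off the work surface, if the arm or the gripper's body presses on something with over 40 N, if the wrist force passes 120 N, or if a joint passes its speed limit or range.

## Robot

A 6-joint arm with a two-finger parallel gripper is mounted at the origin on the work surface. World frame = base frame: x ahead of the robot, y to its left, z up, the work surface at z = 0. Lengths are in m, angles in rad, forces in N, time in s.
With the tool pointing down it reaches from about 0.325 to 0.9 m from the base axis. Payload 6.1 kg.
Tool frame: the origin (TCP) lies between the finger pads; the fingertips stand 17 mm ahead of it and the grasp point (between the pads) lies 2 mm behind it (arm.tcp_to_tips is the distance from the TCP to the fingertips, in m); x points along the fingers, y is the direction in which the jaws open and shut, and the axes are right-handed (so a half turn about x gives the same grasp; the last joint's range is limited). The gripper opens to 87 mm and grips with 3 to 60 N. Pads are 19 mm wide; open, the fingers measure 117 mm over their backs; the gripper's body (75 mm by 190 mm) begins 51 mm behind the grasp point.
Start: joints at [-0.126, 0.22, 1.526, -0, 1.395, -0.126], TCP at [0.625, -0, 0.24] pointing down, gripper open.
Joint ranges: [-2.98, 2.98], [-0.91, 2.08], [0.09, 2.57], [-1.24, 4.39], [0.2, 2.65], [-2.68, 2.68]. Speed limits (rad/s): [2.57, 2.57, 3.01, 3.14, 3.14, 3.14].

## Interface

Orientations are given as a rotation vector (axis times angle).
In Python, from workcell import get_obs, optics, arm gives the robot as it stands.
- The arm moves only by the shell command python3 -m crank 'ROWS' [FORCE]. ROWS is JSON, a list of rows, each a list of 7 numbers: the finger opening in mm, from 0 to 87, then the shift along the tool's x, y, z each as a share of 10 cm, from -1 to 1, then the turn, a rotation vector about the tool's x, y, z each as a share of 60 degrees, from -1 to 1. A call has 1 to 8 rows; each row shifts and turns the pose as measured when the row begins, along the tool's axes as they then stand; what a row does not reach is not made up. A row lasts 1/12 s, in which the tool goes at most 41.7 mm and 7.16 degrees, less where a joint would pass 70% of its speed; a pose out of reach is approached as far as the arm can. A call with a number of a shift or a turn outside -1 to 1 is refused whole. A call with a gripper value outside its range is refused whole. The fingers move at their own pace and stop on an object; FORCE is the grip in N (left out, the last holds). Time passes only in rows, so rows that do not move let the fingers close. It gives the time, the measured TCP pose, the force and the opening at its end, in the units of the state.
- get_obs(): the state, without advancing time (a new reading comes with each control period).
- optics.camera(name): name is "scene" or "side" or "wrist"; returns the picture (420x560x3 uint8, blue, green, red); there is no depth.
- optics.camera_params(name): a dict with "fovy" (degrees; the focal length in pixels is half the picture's height over the tangent of half this angle, whatever the lens; pixels are square), "cx", "cy" (the principal point, pixels), "cam_to_world" (4x4, takes a point from camera to world coordinates). Camera axes: x right, y down, z forward; pixel columns grow to the right and rows downward; lengths in m; the calibration is good to about 2 mm. A picture is of the moment at which its call begins: read the wrist's pose just before it. camera_params takes no time and is no camera call; for the wrist camera it gives the pose at the moment of the call.
- arm.job_done(): hands the job in, once; it reports no verdict.
The state is a dict: "clock": time; "joints": joint angles; "joint_velocities": joint speeds; "joint_torque": joint torques, N m; "tcp_pos": TCP position; "eef_rot": TCP orientation; "force": force on the tool from outside, world axes, zero at the start; "torque": the same for the moment, N m; "opening": opening from 0.0 (shut) to 1.0 (fully open).
Only numpy, scipy, OpenCV 4.12 (cv2) and the standard library are available. Lean on these libraries where they do the work, as an engineer would, in place of code of your own. Each camera call takes 0.05 s, during which the arm holds its last target.

## Working session

There is one attempt and no reset: what is moved stays moved. The work goes in short steps, Python scripts to look and compute and a shell command to move; the robot and the scene stay as the last step left them, time stands still between calls to the robot, and variables do not carry over. Pictures are saved under pics/ and viewed, and the job is handed in when it is done.

```bash
mkdir -p pics; python3 - <<'E'
from workcell import get_obs, optics, arm
import cv2
s=get_obs();print({k:s[k] for k in('clock','tcp_pos','eef_rot','force','opening')},arm.tcp_to_tips)
for n in('scene','side','wrist'):
    p=optics.camera_params(n);print(n,p)
    cv2.imwrite(f'pics/{n}0.png',optics.camera(n))
E
```

```text
{'clock': 0.0, 'tcp_pos': array([6.24402106e-01, 7.11075346e-05, 2.38425090e-01]), 'eef_rot': array([ 1.20840769,  1.21080132, -1.21053277]), 'force': array([-0.62772769, -0.290341  ,  0.19547468]), 'opening': 0.999385010649253} 0.017
scene {'fovy': 57.09792863820159, 'cx': 281.9349580968475, 'cy': 211.98807192918773, 'cam_to_world': array([[ 0.83822867,  0.39311153, -0.37793654,  0.85232463],
       [ 0.54515092, -0.5868785 ,  0.5986519 , -0.33831781],
       [ 0.01353414, -0.70783964, -0.7062435 ,  0.507948  ],
       [ 0.        ,  0.        ,  0.        ,  1.        ]])}
side {'fovy': 56.15837580522115, 'cx': 279.3516731145918, 'cy': 202.852001796845, 'cam_to_world': array([[ 0.71456859, -0.41300447,  0.56464063,  0.21812622],
       [-0.6994054 , -0.43902606,  0.56399309, -0.312951  ],
       [ 0.01496029, -0.79792445, -0.60257179,  0.46584553],
       [ 0.        ,  0.        ,  0.        ,  1.        ]])}
wrist {'fovy': 67.05047679915998, 'cx': 279.2573673832933, 'cy': 217.8631146354828, 'cam_to_world': array([[ 9.99998382e-01,  1.99215627e-05, -1.79863914e-03,
         6.26411987e-01],
       [-4.92813449e-04, -9.58643322e-01, -2.84609800e-01,
         7.78538630e-02],
       [-1.72992327e-03,  2.84610226e-01, -9.58641761e-01,
         3.83798295e-01],
       [ 0.00000000e+00,  0.00000000e+00,  0.00000000e+00,
         1.00000000e+00]])}
```

View pics/scene0.png

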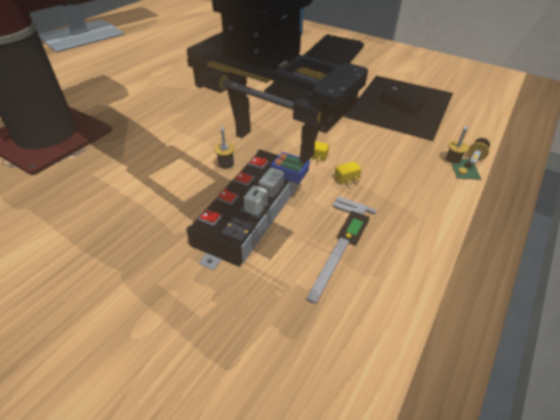

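View pics/side0.png

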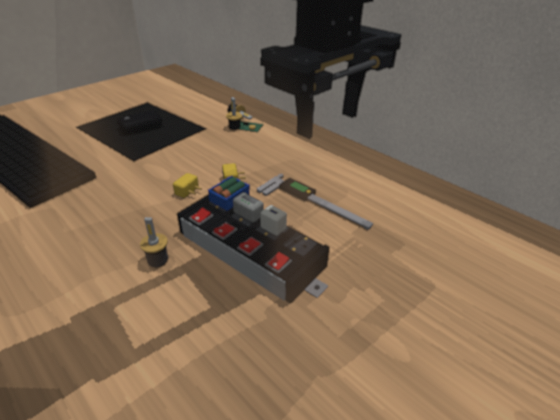

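View pics/wrist0.png

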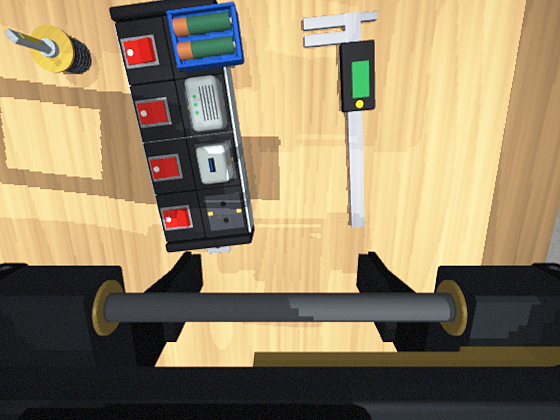

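```bash
cat > h.py <<'E'
from workcell import get_obs, optics, arm
import cv2, numpy as np
def ray(n,u,v,z,p=None):
    p=p or optics.camera_params(n);f=210/np.tan(np.radians(p['fovy']/2))
    T=p['cam_to_world'];d=T[:3,:3]@np.array([(u-p['cx'])/f,(v-p['cy'])/f,1]);o=T[:3,3]
    return o+d*(z-o[2])/d[2]
def proj(n,P,p=None):
    p=p or optics.camera_params(n);f=210/np.tan(np.radians(p['fovy']/2))
    T=p['cam_to_world'];c=T[:3,:3].T@(np.array(P)-T[:3,3]);return np.array([p['cx']+f*c[0]/c[2],p['cy']+f*c[1]/c[2]])
E
python3 - <<'E'
from h import *
im=cv2.imread('pics/wrist0.png')[0:260,90:290]
cv2.imwrite('pics/w0c.png',cv2.resize(im[:130],None,fx=4,fy=4,interpolation=cv2.INTER_CUBIC))
cv2.imwrite('pics/w0d.png',cv2.resize(im[125:255],None,fx=4,fy=4,interpolation=cv2.INTER_CUBIC))
im=cv2.imread('pics/side0.png')[170:300,160:340]
cv2.imwrite('pics/s0c.png',cv2.resize(im,None,fx=4,fy=4,interpolation=cv2.INTER_CUBIC))
E
```

```text
(no output)
```

View pics/w0c.png

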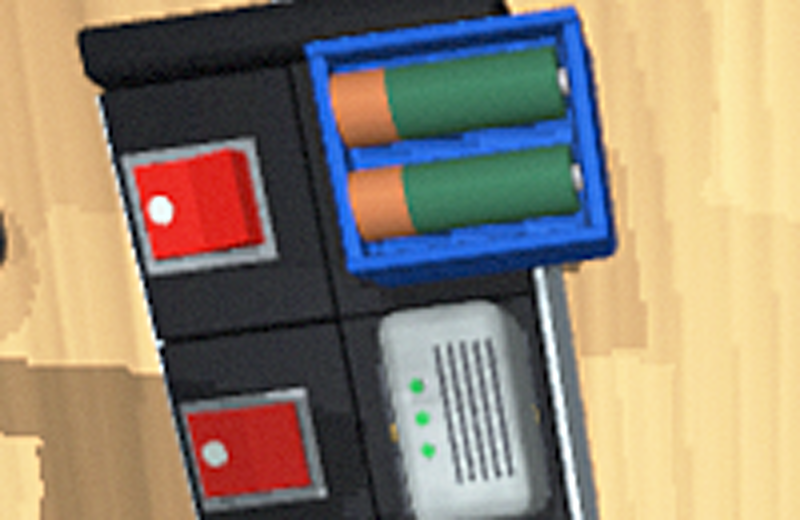

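View pics/w0d.png

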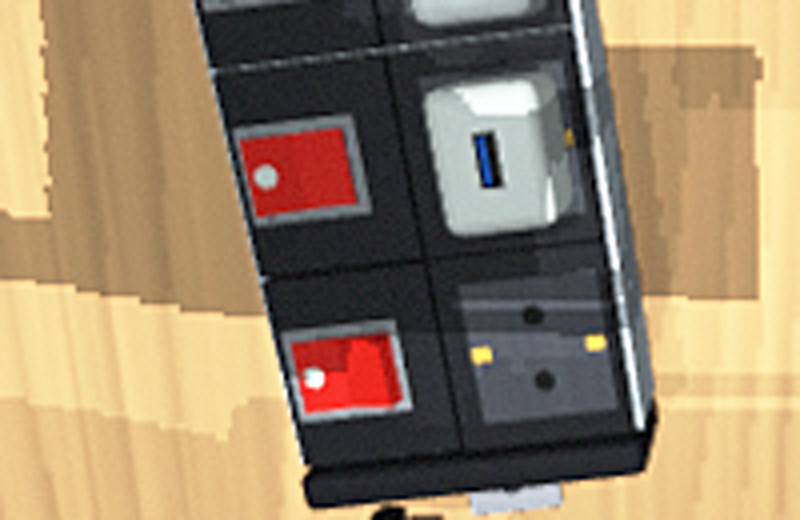

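View pics/s0c.png

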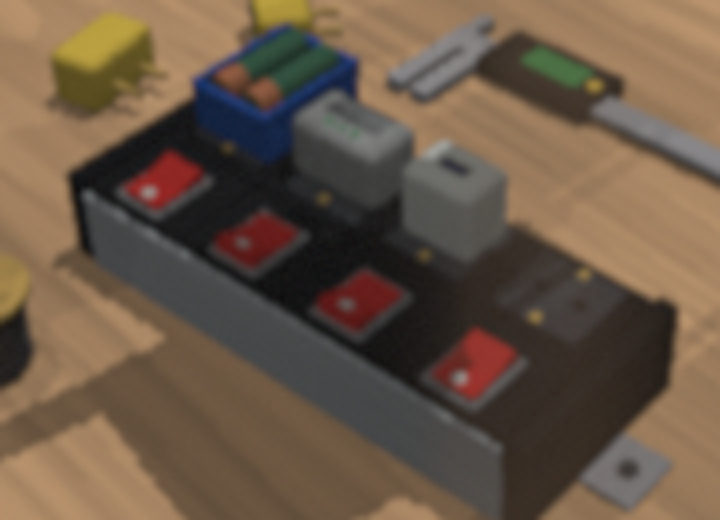

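```bash
python3 - <<'E'
from h import *
px=[(140.25,51.75),(153.3,112.5),(166,167.5),(177.1,217.6)]
W=[ray('wrist',u,v,.045)for u,v in px]
for w in W: print(w)
for a,b in zip(W,W[1:]): print(np.linalg.norm(a-b))
d=W[0]-W[3];print('yaw of bar y',np.degrees(np.arctan2(-d[0],d[1])))
# same from side/scene
for n,pp in (('side',[(160+165/4,170+185/4),(160+260/4,170+241/4),(160+360/4,170+302/4),(160+475/4,170+368/4)]),):
    for u,v in pp: print(n,ray(n,u,v,.045))
for w in W: print(proj('scene',w),proj('side',w))
# empty outlet center, charger tops
print('outlet',ray('wrist',90+539/4,125+348/4,.044)); print('white top',ray('wrist',90+490/4,125+158/4,.078))
b=[(312,45),(572,10),(610,240),(355,275)]
print([ray('wrist',90+u/4,v/4,.074).round(4) for u,v in b])
print('bulb', ray('wrist',55,47,.03), 'tip',ray('wrist',12,30,.089))
print(proj('wrist',[.625,0,.238]))
E
```

```text
[0.49172904 0.14457399 0.045     ]
[0.49800796 0.08886444 0.045     ]
[0.50522472 0.03320824 0.045     ]
[ 0.5119221  -0.02247599  0.045     ]
0.05606226936612271
0.0561221385665225
0.056085546193381984
yaw of bar y 6.892491895591449
side [0.49004782 0.14455843 0.045     ]
side [0.49685048 0.08866312 0.045     ]
side [0.50266679 0.0337685  0.045     ]
side [ 0.51024096 -0.02223209  0.045     ]
[258.70453291 161.98524341] [202.06583306 215.81636968]
[244.02294922 178.43260112] [225.48860146 229.86772324]
[228.23745663 196.7899154 ] [251.48440608 244.89902511]
[210.43627618 217.08677746] [279.67663973 261.52139851]
outlet [ 0.56524045 -0.01627525  0.044     ]
white top [0.56194728 0.04040778 0.078     ]
[array([0.5309, 0.1701, 0.074 ]), array([0.5868, 0.1765, 0.074 ]), array([0.5934, 0.1322, 0.074 ]), array([0.536 , 0.1251, 0.074 ])]
bulb [0.40057715 0.15190325 0.03      ] tip [0.40521822 0.1522165  0.089     ]
[276.91340107 282.58388286]
```

The row runs from far to near: battery, repeater (3 green lamps at wrist px 206,100), white charger (USB slot at 214,163), empty. The possible mix-ups:
- The pale boxes at (206,100) and (214,163).
- The four rockers at (140,52), (153,112), (166,168) and (177,218).

I choose rocker (166,168) for white and (140,52) for battery. The close crop confirms both, and the measured 56 mm pitch matches the spec.

Next I close the fingers and turn the jaws along the bar.

```bash
python3 -m crank '[[0,0,0,0,0.115,0,0],[0,0,0,0,0.115,0,0],[0,0,0,0,0.115,0,0],[0,0,0,0,0.115,0,0],[0,0,0,0,0.115,0,0],[0,0,0,0,0.115,0,0],[0,0,0,0,0.115,0,0],[0,0,0,0,0.115,0,0]]' 10; python3 - <<'E'
from h import *
from scipy.spatial.transform import Rotation as R
s=get_obs();M=R.from_rotvec(s['eef_rot']).as_matrix();print(M.round(3),s['tcp_pos'],s['opening'],np.degrees(np.arctan2(M[1,1],M[0,1])))
E
```

```text
clock: 0.82
tcp_pos: [0.6224, 0.0003, 0.2346]
eef_rot: [1.889, 0.564, -1.904]
force: [-0.4, -0.7, 1.0]
opening: 0.479
[[-0.009  0.543 -0.839]
 [ 0.001 -0.84  -0.543]
 [-1.    -0.006  0.007]] [6.22393732e-01 3.48139186e-04 2.34613892e-01] 0.4793250079066227 -57.089305994785036
```

```bash
python3 -m crank '[[0,0,0,0,0.115,0,0],[0,0,0,0,0.115,0,0],[0,0,0,0,0.1,0,0],[0,0,0,0,0,0,0],[0,0,0,0,0,0,0]]'; python3 - <<'E'
from h import *
from scipy.spatial.transform import Rotation as R
s=get_obs();M=R.from_rotvec(s['eef_rot']).as_matrix();print(M.round(3),s['tcp_pos'],s['opening'],np.degrees(np.arctan2(M[1,1],M[0,1])))
im=optics.camera('wrist');cv2.imwrite('pics/w1.png',im);print(optics.camera_params('wrist')['cam_to_world'][:3,3])
E
```

```text
clock: 1.23
tcp_pos: [0.6211, 0.0005, 0.2323]
eef_rot: [2.098, 0.228, -2.124]
force: [-0.3, 0.0, 0.4]
opening: 0.096
[[-0.013  0.211 -0.977]
 [ 0.002 -0.978 -0.211]
 [-1.    -0.004  0.012]] [6.21120322e-01 5.21892704e-04 2.32252405e-01] 0.09643006246439409 -77.84009538393819
[0.70137003 0.01612561 0.37645275]
```

View pics/w1.png

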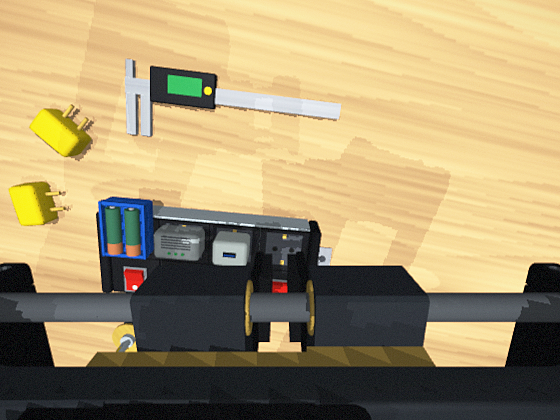

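```bash
python3 -m crank '[[0,0,-0.12,0.31,0.05,0.012,0],[0,0,-0.12,0.31,0.04,0,0],[0,0.2,-0.12,0.31,0,0,0],[0,0.3,-0.12,0.31,0,0,0],[0,0.3,0,0,0,0,0],[0,0.2,0,0,0,0,0],[0,0,0,0,0,0,0]]'; cat > st.py <<'E'
from h import *
from scipy.spatial.transform import Rotation as R
import sys
def st(piv,off):
    s=get_obs();M=R.from_rotvec(s['eef_rot']).as_matrix();bx=np.array([.9928,.1197,0])
    t=np.array([*piv,0])+off*bx;t[2]=s['tcp_pos'][2]
    print('tcp',s['tcp_pos'].round(4),'yaw',np.degrees(np.arctan2(M[1,1],M[0,1])).round(2),'tx',M[:,0].round(4),'open',round(s['opening'],3),'F',s['force'].round(1))
    print('err tool mm',(1e3*M.T@(t-s['tcp_pos'])).round(1))
E
python3 - <<'E'
from st import *
st((.504,.0335),-.012)
for n in('side','scene'): cv2.imwrite(f'pics/{n}2.png',cv2.resize(optics.camera(n)[80:300,130:380],None,fx=3,fy=2.7))
E
```

```text
clock: 1.87
tcp_pos: [0.4838, 0.0302, 0.1248]
eef_rot: [2.149, 0.15, -2.159]
force: [-1.1, -0.3, -0.6]
opening: 0.006
tcp [0.4838 0.0302 0.1248] yaw -82.33 tx [-0.005   0.0047 -1.    ] open 0.006 F [-1.1 -0.3 -0.6]
err tool mm [-0.  -0.7 -8.4]
```

View pics/side2.png

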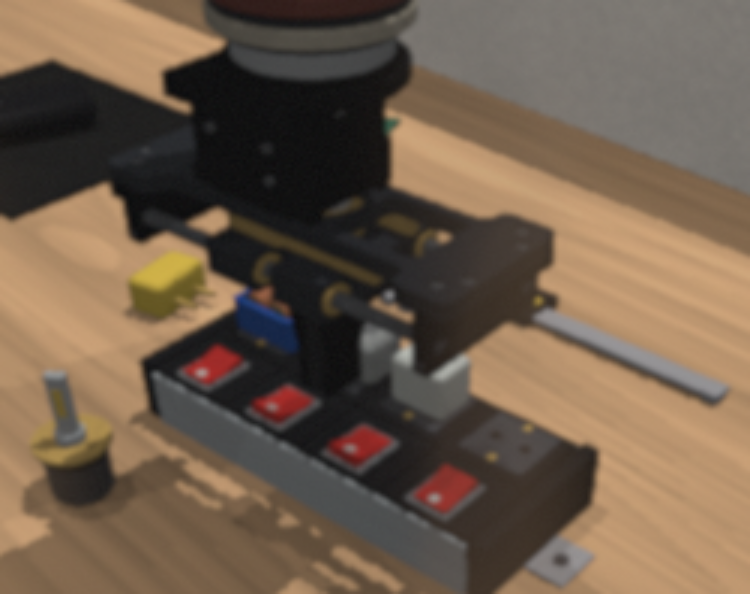

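View pics/scene2.png

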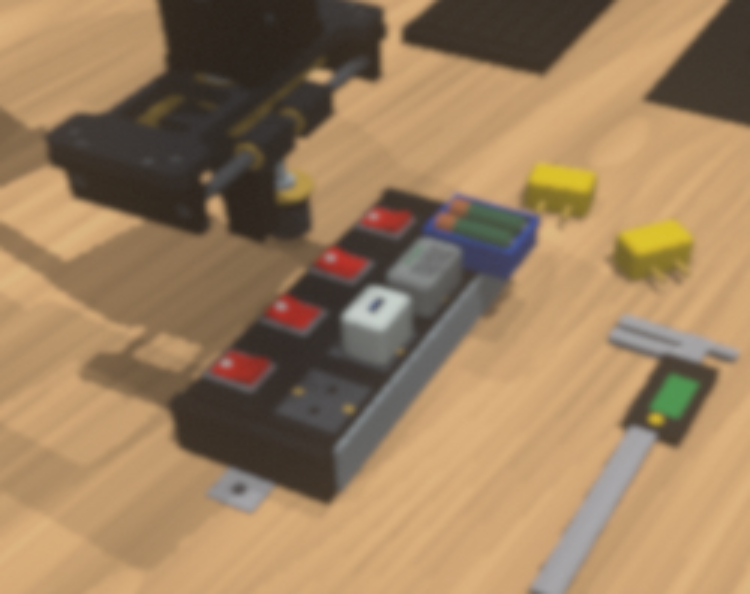

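```bash
python3 -m crank '[[0,0.15,-0.01,-0.08,0.01,0,0],[0,0.2,0,0,0,0,0],[0,0.1,0,0,0,0,0],[0,0,0,0,0,0,0]]'; 
python3 - <<'E'
from st import *
st((.504,.0335),-.012)
for n in('side','scene'): cv2.imwrite(f'pics/{n}3.png',cv2.resize(optics.camera(n)[130:280,160:340],None,fx=4,fy=4,interpolation=cv2.INTER_CUBIC))
E
```

```text
clock: 2.3
tcp_pos: [0.5047, 0.0308, 0.0918]
eef_rot: [2.176, 0.137, -2.139]
force: [-0.0, 0.5, -0.6]
opening: 0.008
tcp [0.5047 0.0308 0.0918] yaw -82.82 tx [ 0.0169  0.0024 -0.9999] open 0.008 F [-0.   0.5 -0.6]
err tool mm [-0.2 -2.8 12.4]
```

View pics/side3.png

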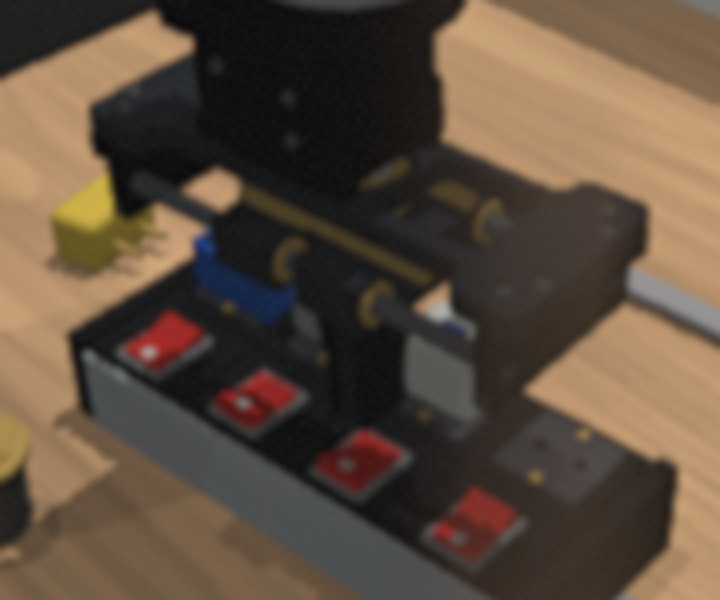

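View pics/scene3.png

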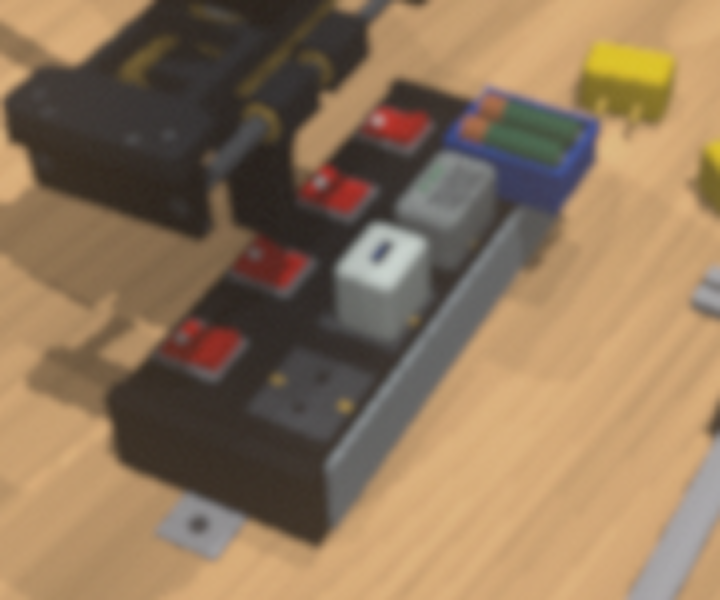

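```bash
python3 -m crank '[[0,0,-0.03,0.12,0,-0.016,0],[0,0,0,0,0,0,0],[0,0,0,0,0,0,0]]'; 
python3 - <<'E'
from st import *
st((.504,.0335),-.012)
E
```

```text
clock: 2.65
tcp_pos: [0.4941, 0.032, 0.0964]
eef_rot: [2.161, 0.134, -2.151]
force: [-0.0, 0.1, -0.8]
opening: 0.007
tcp [0.4941 0.032  0.0964] yaw -82.82 tx [ 4.8e-03 -6.0e-04 -1.0e+00] open 0.007 F [-0.   0.1 -0.8]
err tool mm [-0.  -0.3  2. ]
```

```bash
python3 -m crank '[[0,0.06,0,0.02,0,0,0],[0,0.06,0,0.01,0,0,0],[0,0.06,0,0.01,0,0,0],[0,0,0,0,0,0,0]]'; 
python3 - <<'E'
from st import *
st((.504,.0335),-.012)
for n in('side','scene'):
    cv2.imwrite(f'pics/{n}4.png',cv2.resize(optics.camera(n)[150:280,180:320],None,fx=5,fy=4.5,interpolation=cv2.INTER_CUBIC))
E
```

```text
clock: 2.98
tcp_pos: [0.4908, 0.0314, 0.0787]
eef_rot: [2.165, 0.134, -2.146]
force: [-0.2, 0.0, 0.3]
opening: 0.006
tcp [0.4908 0.0314 0.0787] yaw -82.79 tx [ 0.0086 -0.001  -1.    ] open 0.006 F [-0.2  0.   0.3]
err tool mm [ 0.  -0.5 -1.3]
```

View pics/side4.png

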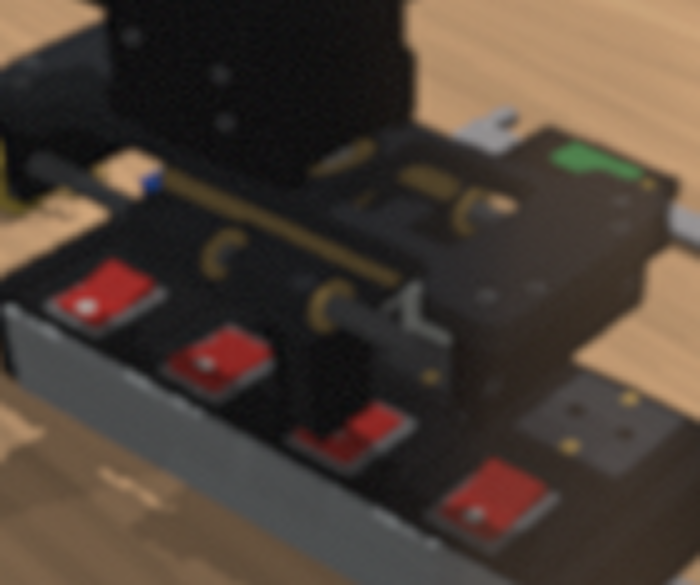

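View pics/scene4.png

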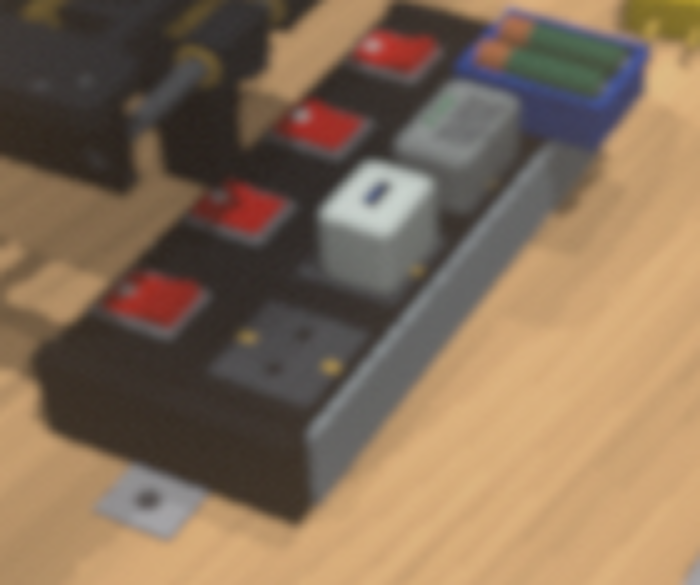

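```bash
python3 - <<'E'
from h import *
c=np.array([.4908,.0314]);bx=np.array([.9928,.1197]);by=np.array([-.1197,.9928])
for n,(ox,oy,fx,fy) in (('side',(180,150,5,4.5)),('scene',(180,150,5,4.5))):
    for a,b in ((0,0),(-9.5,-8),(9.5,-8),(9.5,8),(-9.5,8),(-9.5,-15),(9.5,-15)):
        q=proj(n,[*(c+bx*a/1e3+by*b/1e3),.0617]);print(n,a,b,((q-[ox,oy])*[fx,fy]).round())
E
```

```text
side 0 0 [324. 414.]
side -9.5 -8 [322. 439.]
side 9.5 -8 [365. 409.]
side 9.5 8 [326. 389.]
side -9.5 8 [282. 418.]
side -9.5 -15 [339. 449.]
side 9.5 -15 [382. 418.]
scene 0 0 [201. 167.]
scene -9.5 -8 [166. 172.]
scene 9.5 -8 [212. 187.]
scene 9.5 8 [237. 163.]
scene -9.5 8 [191. 148.]
scene -9.5 -15 [154. 183.]
scene 9.5 -15 [201. 198.]
```

The tip footprint projects as measured: 16 x 19 mm, centred over the dot half. Pressing in small steps.

```bash
python3 -m crank '[[0,0.04,0,0,0,0,0],[0,0.03,0,0,0,0,0],[0,0.02,0,0,0,0,0]]'; python3 -m crank '[[0,0.02,0,0,0,0,0],[0,0.0,0,0,0,0,0]]'
```

```text
clock: 3.33
tcp_pos: [0.4924, 0.0313, 0.0704]
eef_rot: [2.167, 0.134, -2.144]
force: [0.7, -0.7, -0.3]
opening: 0.005
clock: 3.5
tcp_pos: [0.492, 0.0312, 0.0678]
eef_rot: [2.166, 0.134, -2.145]
force: [-1.3, -0.2, 1.1]
opening: 0.005
```

```bash
python3 -m crank '[[0,0.02,0,0,0,0,0],[0,0.01,0,0,0,0,0]]'; python3 -m crank '[[0,0.015,0,0,0,0,0],[0,0.01,0,0,0,0,0]]'
```

```text
clock: 3.67
tcp_pos: [0.4919, 0.0312, 0.065]
eef_rot: [2.165, 0.134, -2.146]
force: [-2.4, -1.0, 3.2]
opening: 0.003
clock: 3.83
tcp_pos: [0.492, 0.0312, 0.0647]
eef_rot: [2.163, 0.134, -2.147]
force: [-6.6, 0.3, 13.0]
opening: 0.004
```

```bash
python3 -m crank '[[0,-0.06,0,0,0,0,0],[0,-0.1,0,0,0,0,0],[0,-0.15,0,0,0,0,0],[0,-0.1,0,0,0,0,0],[0,0,0,0,0,0,0]]'; 
python3 - <<'E'
from st import *
st((.4909,.1446),.012)
for n in('side','scene'):
    cv2.imwrite(f'pics/{n}5.png',cv2.resize(optics.camera(n)[150:280,180:320],None,fx=5,fy=4.5,interpolation=cv2.INTER_CUBIC))
E
```

```text
clock: 4.25
tcp_pos: [0.4922, 0.0314, 0.1085]
eef_rot: [2.165, 0.134, -2.146]
force: [0.7, -0.3, 0.7]
opening: 0.008
tcp [0.4922 0.0314 0.1085] yaw -82.77 tx [ 0.0092 -0.0012 -1.    ] open 0.008 F [ 0.7 -0.3  0.7]
err tool mm [  -0.  -112.4  -24.9]
```

View pics/side5.png

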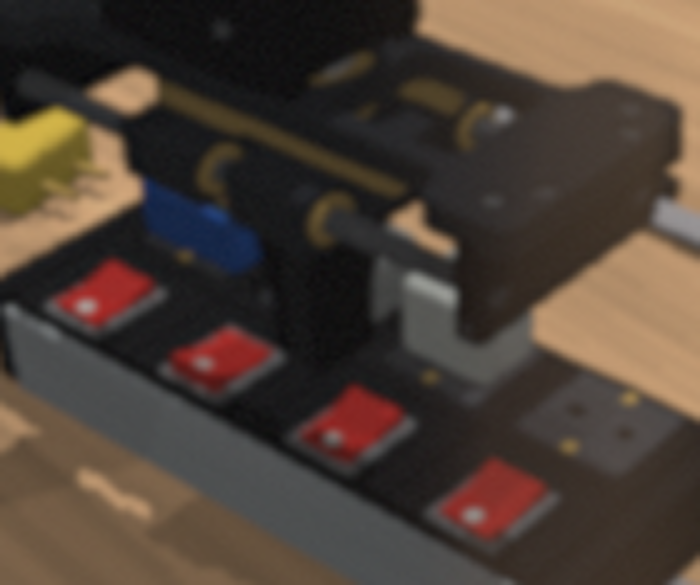

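View pics/scene5.png

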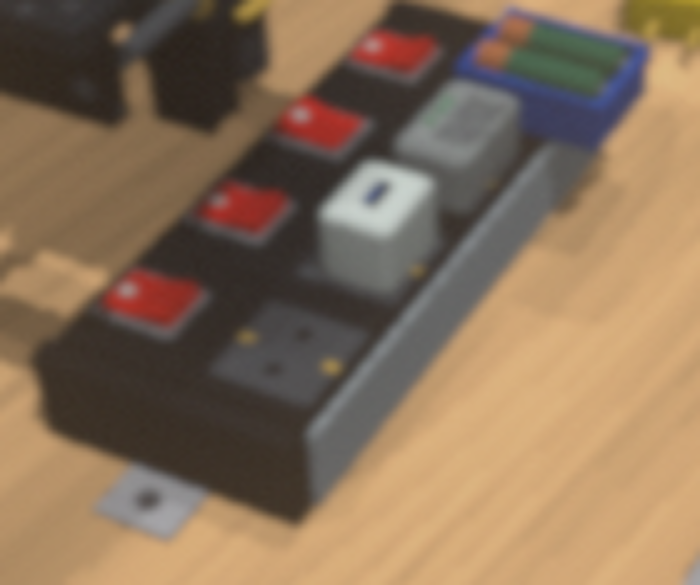

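White's dot half is now down, with the same look as the other OFF rockers. Moving across to the battery rocker's outlet-side half.

```bash
python3 -m crank '[[0,0,-0.28,-0.06,0,-0.009,0],[0,0,-0.28,-0.06,0,0,0],[0,0,-0.28,-0.06,0,0,0],[0,0,-0.2,-0.04,0,0,0],[0,0,0,0,0,0,0],[0,0,0,0,0,0,0]]'; 
python3 - <<'E'
from st import *
st((.4909,.1446),.012)
E
```

```text
clock: 4.85
tcp_pos: [0.4985, 0.1398, 0.1024]
eef_rot: [2.15, 0.129, -2.164]
force: [-0.2, -0.1, -0.0]
opening: 0.006
tcp [0.4985 0.1398 0.1024] yaw -83.0 tx [-0.0067 -0.0033 -1.    ] open 0.006 F [-0.2 -0.1 -0. ]
err tool mm [-0.  -5.6 -5. ]
```

```bash
python3 -m crank '[[0,0,-0.05,-0.04,0,0.003,0],[0,0.05,0,0,0,0,0],[0,0.06,0,0,0,0,0],[0,0,0,0,0,0,0]]'; 
python3 - <<'E'
from st import *
st((.4909,.1446),.012)
E
```

```text
clock: 5.18
tcp_pos: [0.5012, 0.1432, 0.0888]
eef_rot: [2.151, 0.126, -2.163]
force: [-0.4, 0.3, 0.6]
opening: 0.004
tcp [0.5012 0.1432 0.0888] yaw -83.08 tx [-0.0054 -0.0041 -1.    ] open 0.004 F [-0.4  0.3  0.6]
err tool mm [-0.  -2.6 -1.9]
```

```bash
python3 -m crank '[[0,0.05,-0.03,-0.02,0,0.004,0],[0,0.05,0,0,0,0,0],[0,0,0,0,0,0,0]]'; 
python3 - <<'E'
from st import *
st((.4909,.1446),.012)
s=get_obs()['tcp_pos']
for n in('side','scene'):
    print(proj(n,[s[0],s[1],s[2]-.017]))
    cv2.imwrite(f'pics/{n}6.png',cv2.resize(optics.camera(n)[130:260,170:310],None,fx=5,fy=4.5,interpolation=cv2.INTER_CUBIC))
E
```

```text
clock: 5.43
tcp_pos: [0.5026, 0.1449, 0.0769]
eef_rot: [2.156, 0.124, -2.161]
force: [0.3, -0.1, 0.5]
opening: 0.007
tcp [0.5026 0.1449 0.0769] yaw -83.23 tx [-0.0021 -0.0039 -1.    ] open 0.007 F [ 0.3 -0.1  0.5]
err tool mm [-0.  -1.1 -0.3]
[206.3699478  206.03207818]
[263.24094338 157.61077692]
```

View pics/side6.png

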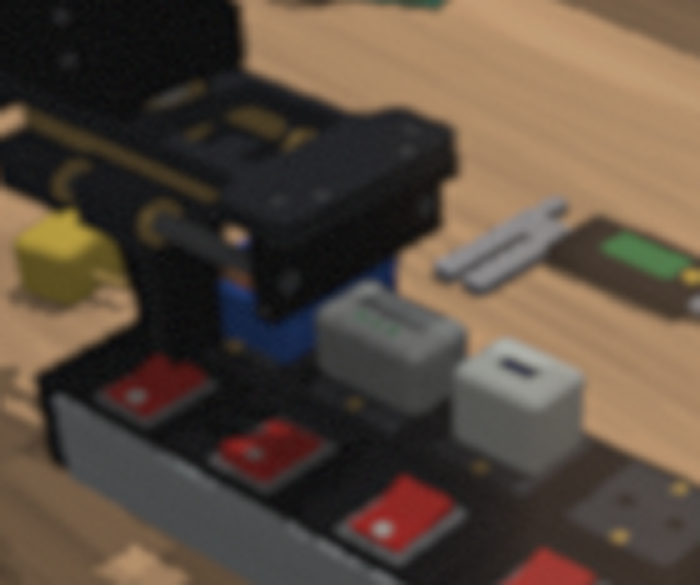

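View pics/scene6.png

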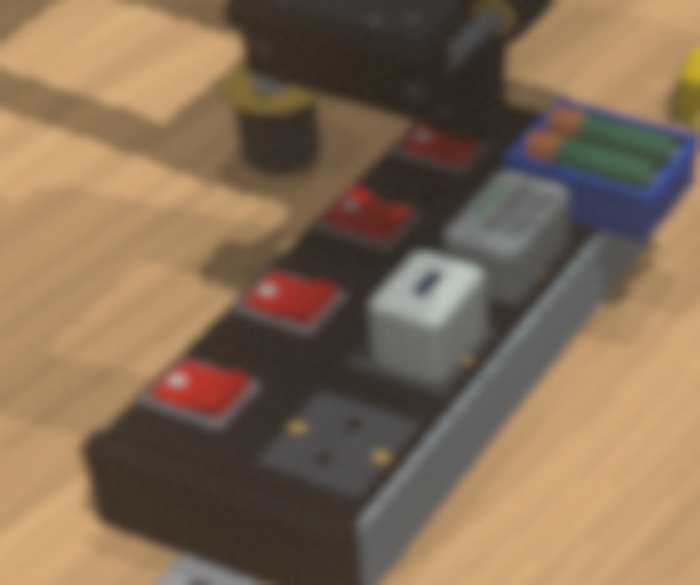

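```bash
python3 -m crank '[[0,0.03,-0.01,0,0,0,0],[0,0.03,0,0,0,0,0],[0,0.02,0,0,0,0,0]]'; python3 -m crank '[[0,0.02,0,0,0,0,0],[0,0.01,0,0,0,0,0]]'
```

```text
clock: 5.78
tcp_pos: [0.5039, 0.1461, 0.0702]
eef_rot: [2.16, 0.124, -2.158]
force: [-0.4, -0.4, -0.0]
opening: 0.009
clock: 5.95
tcp_pos: [0.5045, 0.1462, 0.0674]
eef_rot: [2.161, 0.124, -2.157]
force: [-1.2, 0.0, 2.8]
opening: 0.003
```

```bash
python3 -m crank '[[0,0.02,0,0,0,0,0],[0,0.01,0,0,0,0,0]]'; python3 -m crank '[[0,0.015,0,0,0,0,0],[0,0.01,0,0,0,0,0]]'
```

```text
clock: 6.12
tcp_pos: [0.5048, 0.1463, 0.0648]
eef_rot: [2.161, 0.124, -2.156]
force: [-1.7, -1.0, 5.6]
opening: 0.004
clock: 6.28
tcp_pos: [0.5049, 0.1463, 0.0647]
eef_rot: [2.16, 0.124, -2.157]
force: [-5.3, -1.6, 11.0]
opening: 0.004
```

Same stop height (0.0647 m), and the force rises to 11 N. Withdrawing straight up, then away.

```bash
python3 -m crank '[[0,-0.06,0,0,0,0,0],[0,-0.1,0,0,0,0,0],[0,-0.2,0,0,0,0,0],[0,-0.3,0,0,0,0,0],[0,-0.3,0,0,0,0,0],[0,-0.3,0,0,0,0,0],[0,-0.3,0,0,0,0,0],[0,0,0,0,0,0,0]]'; 
python3 - <<'E'
from st import *
st((.4909,.1446),.012)
for n in('side','scene'):
    cv2.imwrite(f'pics/{n}7.png',cv2.resize(optics.camera(n)[130:290,140:340],None,fx=4,fy=3.7,interpolation=cv2.INTER_CUBIC))
E
```

```text
clock: 6.95
tcp_pos: [0.5021, 0.1468, 0.2274]
eef_rot: [2.154, 0.124, -2.163]
force: [1.7, 1.0, 0.5]
opening: 0.005
tcp [0.5021 0.1468 0.2274] yaw -83.19 tx [-0.004  -0.0042 -1.    ] open 0.005 F [1.7 1.  0.5]
err tool mm [ 0.   0.8 -0.6]
```

View pics/side7.png

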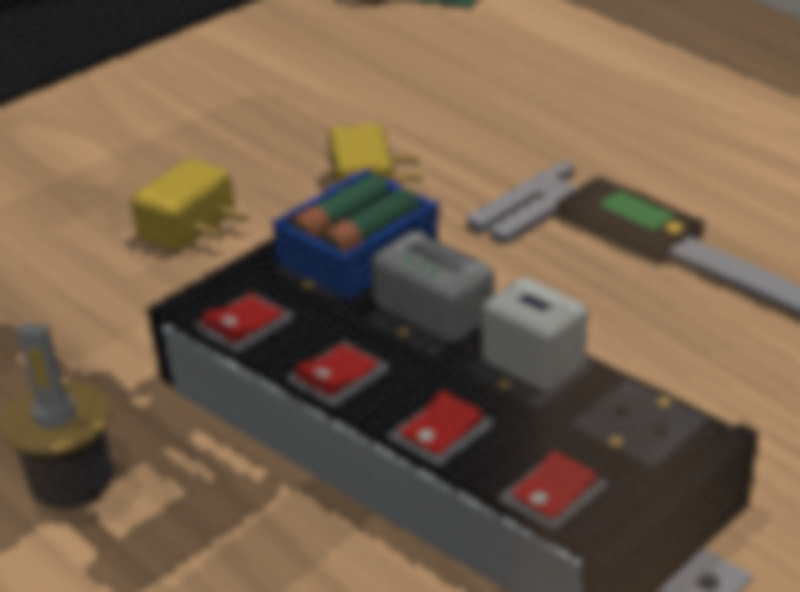

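View pics/scene7.png

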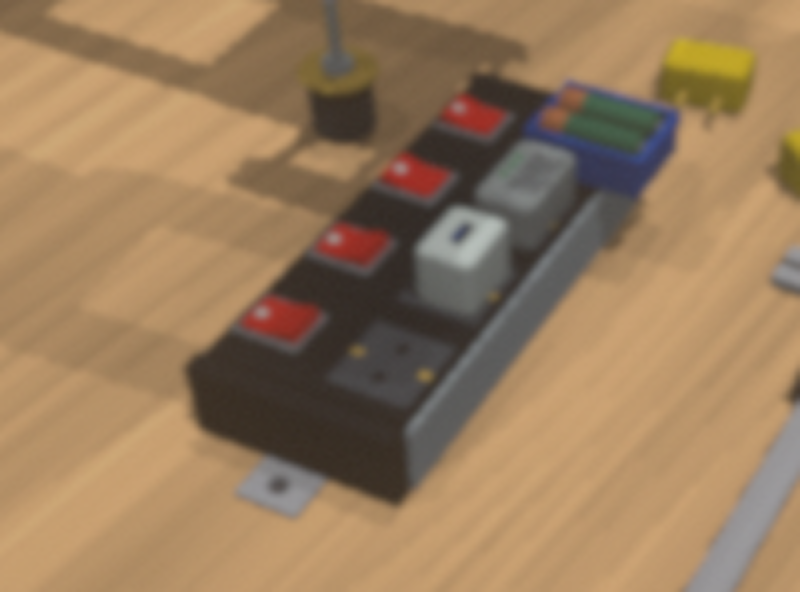

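```bash
python3 -m crank '[[0,-0.1,0.1,0.25,0,0,0],[0,-0.1,0.1,0.25,0,0,0],[0,0,0.1,0.25,0,0,0],[0,0,0.1,0.2,0,0,0],[0,0,0,0,0,0,0],[0,0,0,0,0,0,0]]'; 
python3 - <<'E'
from st import *
st((.4909,.1446),.012)
im=optics.camera('wrist');cv2.imwrite('pics/w8.png',im)
cv2.imwrite('pics/w8c.png',cv2.resize(im[120:300,100:420],None,fx=2.5,fy=2.5,interpolation=cv2.INTER_CUBIC))
E
```

```text
clock: 7.55
tcp_pos: [0.4018, 0.0937, 0.233]
eef_rot: [2.125, 0.124, -2.19]
force: [-0.0, -0.9, 0.9]
opening: 0.005
tcp [0.4018 0.0937 0.233 ] yaw -83.15 tx [-0.0299 -0.0065 -0.9995] open 0.005 F [-0.  -0.9  0.9]
err tool mm [  -3.4  -39.9 -106.4]
```

View pics/w8.png

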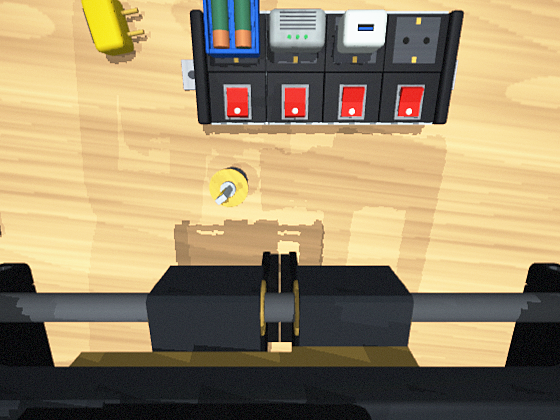

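```bash
python3 - <<'E'
import cv2
im=cv2.imread('pics/w8.png')[70:130,200:450]
cv2.imwrite('pics/w8d.png',cv2.resize(im,(800,400),interpolation=cv2.INTER_CUBIC))
E
```

```text
(no output)
```

View pics/w8d.png

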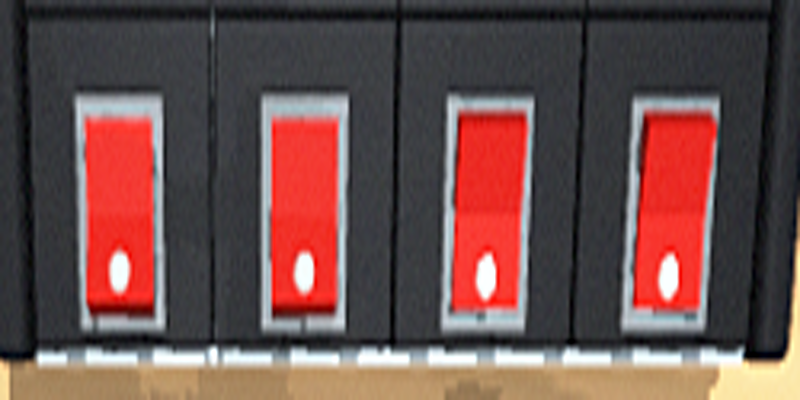

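The crop shows battery and repeater alike (ON, dot half up), and white and empty alike (OFF, outlet half up). The plugs, bulb and caliper are in place and the hand is clear.

```bash
python3 - <<'E'
from workcell import arm,get_obs
print(get_obs()['force'],get_obs()['joint_velocities'].round(3));print(arm.job_done())
E
```

```text
[-0.16866262  1.20407214 -0.58095742] [ 0.009  0.026 -0.031  0.003 -0.004  0.002]
the job is handed in; nothing more can be done
None
```

The white phone charger's outlet is now off and the blue battery charger's outlet is on. I pressed each rocker with closed fingertips until it hit its stop. Both stopped with the fingertips about 47.7 mm above the desk; the last push read 13 N vertically on white and 11 N on battery.

**Switches:** in the last close-up, the battery rocker looks the same as the untouched repeater's (ON). The white rocker looks the same as the untouched empty outlet's (OFF).

**Everything else:** in the last pictures all three plugs are seated and the bulb is standing. The caliper looked undisturbed in the last views that showed it.

**Hand-in:** the hand was clear at 0.23 m with the force near zero, at about 7.6 s on the clock. No check failed. The wrist and side cameras put the rockers up to 2.6 mm apart, so I aimed between the two.

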